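# Press a bronze bushing home in a bearing block

## Robot

A 6-joint arm with a two-finger parallel gripper is mounted at the origin on a cart in front of the work surface, level with it; the furniture and walls round the work are solid. World frame = base frame: x ahead of the robot, y to its left, z up, the work surface at z = 0. Lengths are in m, angles in rad, forces in N, time in s.
With the tool pointing down it reaches from about 0.275 to 0.825 m from the base axis. Payload 4.9 kg.
Tool frame: the origin (TCP) lies at the very end of the fingers, on their centre line; the grasp point (between the pads) lies bot.grip_point_offset behind it (bot.grip_point_offset is the distance from the TCP to the grasp point, in m); z points along the fingers, y is the line along which they close (so a half turn about z gives the same grasp; the last joint's range is limited). The gripper opens to 85 mm and grips with 20 to 120 N. Pads are 22 mm wide; open, the fingers measure 114 mm over their backs; the gripper's body (76 mm by 85 mm) begins 54 mm behind the grasp point. The pads swing forward as they close: fully open they stand 13 mm farther back than shut.
Start: joints at [0.979, 0.326, -0.193, 1.052, 0, 1.437], TCP at [0.243, 0.493, 0.197] pointing down, gripper open.
Joint ranges: [-2.65, 2.65], [-0.97, 1.79], [-1.3, 1.35], [-1.93, 2.1], [-1.47, 1.37], [-3.14, 3.14]. Speed limits (rad/s): [2.57, 2.57, 3.14, 3.14, 3.14, 3.14].

## Interface

Orientations are given as a unit quaternion [w, x, y, z].
In Python, from plant import bot, read_camera, get_calibration gives the robot as it stands.
- The arm moves only by the tool carry_out, never from a script. Its argument "moves" is text: rows parted by semicolons, each of 4 numbers parted by spaces: the shift along the tool's x, y, z in mm, then the turn about the tool's z in degrees. A call has exactly 10 rows; each row shifts and turns the commanded pose from where the row before left it, along the tool's axes as they then stand; what a row does not reach is not made up. A row lasts 1/8 s, in which the tool goes at most 62.5 mm and 10.7 degrees, less where a joint would pass 70% of its speed; a pose out of reach is approached as far as the arm can. A call with a gripper value outside its range is refused whole. "claw" is the finger opening in mm, from 0 to 85.4, set as the call begins (left out, the last holds). The fingers move at their own pace and stop on an object; the grip force is fixed at half the most. Time passes only in rows, so rows that do not move let the fingers close, or fill a call up. It gives the time, the measured TCP pose, the force, the opening and the grip force at its end, in the units of the state.
- bot.get_state(): the state, without advancing time (a new reading comes with each control period).
- read_camera(name): name is "scene" or "top" or "wrist"; returns (picture, depth): 420x560x3 uint8, red, green, blue; 420x560 float32, m along the optical axis (not along the pixel's ray), 0 where there is no reading.
- get_calibration(name): a dict with "K" (3x3 intrinsics, pixels), "dist" ([k1, k2, p1, p2, k3] as OpenCV has them; the pictures are not rectified), "T" (4x4, takes a point from camera to world coordinates). Camera axes: x right, y up, looking along -z (the intrinsics and any distortion apply to the point x, -y, -z); pixel columns grow to the right and rows downward; lengths in m; the calibration is good to about 2 mm. A picture is of the moment at which its call begins: read the wrist's pose just before it. get_calibration takes no time and is no camera call; for the wrist camera it gives the pose at the moment of the call.
- bot.job_done(): hands the job in; it is judged then, once.
The state is a dict: "clock": time; "joint_positions": joint angles; "qd": joint speeds; "effort": joint torques, N m; "tcp_pos": TCP position; "ee_rot": TCP orientation; "force": force on the tool from outside, world axes, zero at the start; "moment": the same for the moment, N m; "gripper_width": finger opening in m; "grip_force": force on a finger pad.
Only numpy, scipy, OpenCV 4.12 (cv2) and the standard library are available. Lean on these libraries where they do the work, as an engineer would, in place of code of your own. Each camera call takes 0.05 s, during which the arm holds its last target. There are 200 camera calls.

## Task

Take the bronze bushing from the wooden rack and press it, boss upward, into the bore of the round blue bearing block until its shoulder sits fully home, flush all round on the block's top face; finish with a firm downward push of 20 to 50 N to bottom it, then let go. The block stands off the pedestal's centre, so first feel for the bore slowly and with a light touch of some 5 to 20 N, without knocking. Leave the black spare bushing standing in the rack and do not disturb the other things on the bench.

Things in the scene. Friction and masses are not known exactly. Their poses are not given: they have to be found in the camera images.
- bushing: Bronze bushing, 90 g, 53 mm tall, starts upright in one of the rack's two holes, lower end 8 mm above the bench. Origin: centre of lower end; z up its axis. Taper from 18 to 24 mm diameter over z 0-9 mm; shank 24 mm to z = 26; shoulder 36 mm, z 26-31; boss 20 mm, z 31-53, to be gripped from above; fingers can bear down on the shoulder's upper face.
- spare: Black plastic spare, same shape and height but smaller (shank 21 mm, shoulder 31 mm, boss 20 mm diameter), loose in the rack's other hole; to be left there. Origin at the centre of its lower end, z up.
- rack: Fixed wooden block, 60 mm (its x) by 130 mm (its y) by 20 mm high, with two blind holes, 27.5 mm diameter, 12 mm deep, at its y = -34 and +34 mm. Origin at the centre of its underside.
- pedestal: Fixed bearing pedestal, origin under its centre: dark steel plate 80 (x) by 130 (y) by 10 mm, a bolt head 17.5 mm high at y = -48 and +48 mm; on it a round blue block, 58 mm diameter, top at 50 mm, with an upright bore of 25.5 mm in its middle. The block is clamped 7.5 mm off the plate's centre, in a direction that varies and is in no reading; it does not shift under load.
- nominal_bore (a point): Centre of the pedestal at the height of the block's top; the true bore centre is 7.5 mm from it sideways, direction unknown. The rim pushes an off-centre bushing toward the bore's centre. From about 11 mm down sprung leaves grip the shank: 5 to 25 N pushes it past them, and it stays where left. Home: lower end 26 mm below this point. Touch down at 15 mm/s or less: a knock counts as force.
- masking_tape: Roll of tan masking tape, 96 mm wide, 25 mm high, bystander. Origin under its centre.
- dropper_bottle: Amber dropper bottle, 33 mm wide, 102 mm tall, bystander. Origin under its centre.
- spool_red: Red thread spool, 32 mm wide, 52 mm tall, bystander. Origin under its centre.
- spool_blue: Blue thread spool, 32 mm wide, 46 mm tall, bystander. Origin under its centre.
There are look-alikes about, which are no part of the job. What is meant by the bushing is not purple, and is the larger of those in its own colour.

How it is judged:
By the outcome, as a careful person would: the job done as asked, in the order asked, and still so for the second after the job is handed in, with the robot touching nothing.
It also fails if it takes over 64 s, if anything falls off the work surface, if the arm or the gripper's body presses on something with over 40 N, if the wrist force passes 120 N, or if a joint passes its speed limit or range.

## Working session

There is one attempt and no reset: what is moved stays moved. The work goes in short steps, Python scripts to look and compute and a tool call to move; the robot and the scene stay as the last step left them, time stands still between calls to the robot, and variables do not carry over. Pictures are saved under pics/ and viewed, at most 10 in all, crops included, and the job is handed in when it is done.

Besides the shell and the picture viewer there is one more tool, called after "Emit:" as name(argument=value, ...) on one line, values as JSON. carry_out: Moves the arm, as the interface text tells. Its arguments: {"type":"object","properties":{"moves":{"type":"string"},"claw":{"type":"number"}},"required":["moves"]}

```bash
mkdir -p pics; ls
python3 - <<'E'
from plant import bot, read_camera, get_calibration
import cv2,numpy as np
s=bot.get_state();print(s, bot.grip_point_offset)
ims={}
for n in("scene","top"):
    p,d=read_camera(n);np.savez(f"{n}.npz",p=p,d=d,**{k:np.array(v) for k,v in get_calibration(n).items()})
    cv2.imwrite(f"pics/{n}0.png",p[:,:,::-1])
    c=get_calibration(n);print(n,c["K"],c["dist"],np.round(c["T"],3))
E
```

```text
pics
{'clock': 0.0, 'joint_positions': array([ 9.78789176e-01,  3.26933786e-01, -1.93595705e-01,  1.05197200e+00,
       -3.24113145e-05,  1.43661534e+00]), 'qd': array([-1.41562438e-03, -6.67690456e-05,  5.92061067e-07,  2.06339871e-04,
        4.84316168e-04,  1.02414399e-04]), 'effort': array([-3.17591337e-03, -4.43399942e+01,  2.62439579e+01,  1.55699597e-02,
       -5.27718457e-04,  3.27565601e-05]), 'tcp_pos': array([0.24273197, 0.49283116, 0.19600288]), 'ee_rot': array([-2.87660887e-04,  2.26918996e-01,  9.73913262e-01, -8.02751136e-04]), 'force': array([-0.3576223 , -0.74728623,  0.61032031]), 'moment': array([-0.01256008, -0.01770746,  0.01660148]), 'grip_force': 0.0, 'gripper_width': 0.08524062491762464} 0.0187
scene [[487.83430333   0.         279.52509868]
 [  0.         487.83430333 217.90789385]
 [  0.           0.           1.        ]] [-0.01101226  0.          0.          0.          0.        ] [[ 0.901  0.221 -0.374  0.137]
 [-0.435  0.46  -0.774 -0.742]
 [ 0.001  0.86   0.51   0.63 ]
 [ 0.     0.     0.     1.   ]]
top [[417.09056913   0.         276.27190774]
 [  0.         417.09056913 208.6558993 ]
 [  0.           0.           1.        ]] [0.0396185 0.        0.        0.        0.       ] [[ 0.027  0.99  -0.139  0.406]
 [-0.999  0.03   0.02   0.121]
 [ 0.024  0.138  0.99   1.008]
 [ 0.     0.     0.     1.   ]]
```

View pics/scene0.png

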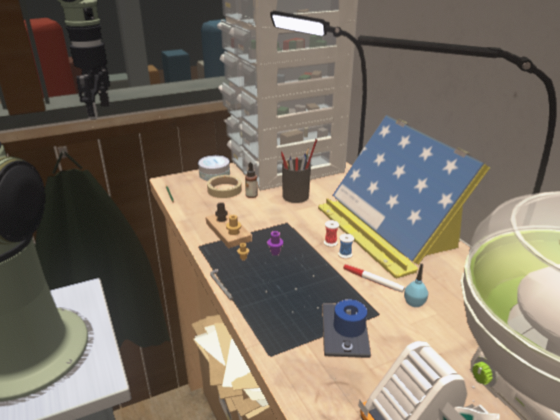

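View pics/top0.png

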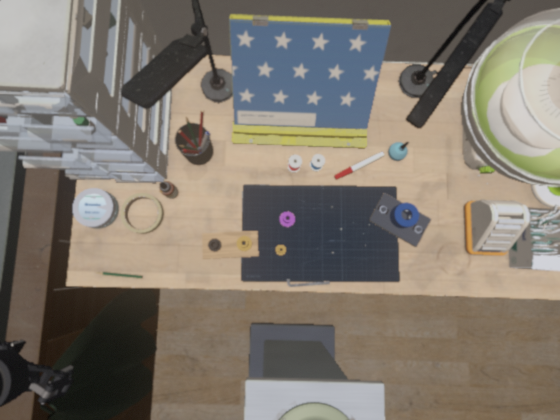

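The scene view shows the rack at (230,228), with a black bushing at (221,212) and a bronze one at (234,226). A small bronze one stands on the mat at (243,250), a purple one is at (276,240), and the blue block is at (350,318). In the top view these are black (214,245), rack bronze (243,244), small bronze (281,250), purple (287,219) and block (406,215). The bushing meant is the rack bronze one: not purple, and larger than the loose bronze one. I'll confirm it in a crop and measure.

```bash
cat > h.py <<'E'
import cv2,numpy as np
def cal(n):
    z=np.load(n+".npz");return z["p"],z["d"],z["K"],z["dist"],z["T"]
F=np.diag([1,-1,-1.])
def rays(px,K,D,T):
    u=cv2.undistortPoints(np.array(px,float).reshape(-1,1,2),K,D).reshape(-1,2)
    return (np.c_[u,np.ones(len(u))]@F)@T[:3,:3].T
def plane(px,z,K,D,T):
    r=rays(px,K,D,T);o=T[:3,3];return o+r*((z-o[2])/r[:,2])[:,None]
def depthpts(px,d,K,D,T):
    px=np.array(px);return T[:3,3]+rays(px,K,D,T)*d[px[:,1],px[:,0]][:,None]
def proj(P,K,D,T):
    c=(np.array(P,float)-T[:3,3])@T[:3,:3]@F
    return cv2.projectPoints(c,np.zeros(3),np.zeros(3),K,D)[0].reshape(-1,2)
E
python3 - <<'E'
from h import *
p,d,K,D,T=cal("top")
print("tcp px",proj([[.243,.493,.197]],K,D,T))
for n,px,z in [("black",(214,245),.061),("bronze",(243,244),.061),("small",(281,250),.03),("block",(406,215),.05)]:
    print(n,plane([px],z,K,D,T).round(4), depthpts([px],d,K,D,T).round(4))
a=cv2.resize(p[200:270,195:305,::-1],None,fx=5,fy=5,interpolation=cv2.INTER_CUBIC)
b=cv2.resize(p[180:255,360:440,::-1],None,fx=4,fy=4,interpolation=cv2.INTER_CUBIC)
ps=cal("scene")[0]
c=cv2.resize(ps[190:265,195:295,::-1],None,fx=4,fy=4,interpolation=cv2.INTER_CUBIC)
w=np.zeros((600,800,3),np.uint8)
a=a[:290,:];w[:290,:550]=a;w[300:600,:400]=c;w[300:600,400:720]=b
cv2.imwrite("pics/c1.png",w)
E
```

```text
tcp px [[ 59.4582232  352.42103698]]
black [[0.4518 0.2399 0.061 ]] [[0.4529 0.2426 0.0395]]
bronze [[0.4559 0.1748 0.061 ]] [[0.4568 0.1758 0.0431]]
small [[0.446  0.0875 0.03  ]] [[0.4463 0.0873 0.0227]]
block [[ 0.5345 -0.2001  0.05  ]] [[ 0.5402 -0.2144  0.0073]]
```

View pics/c1.png

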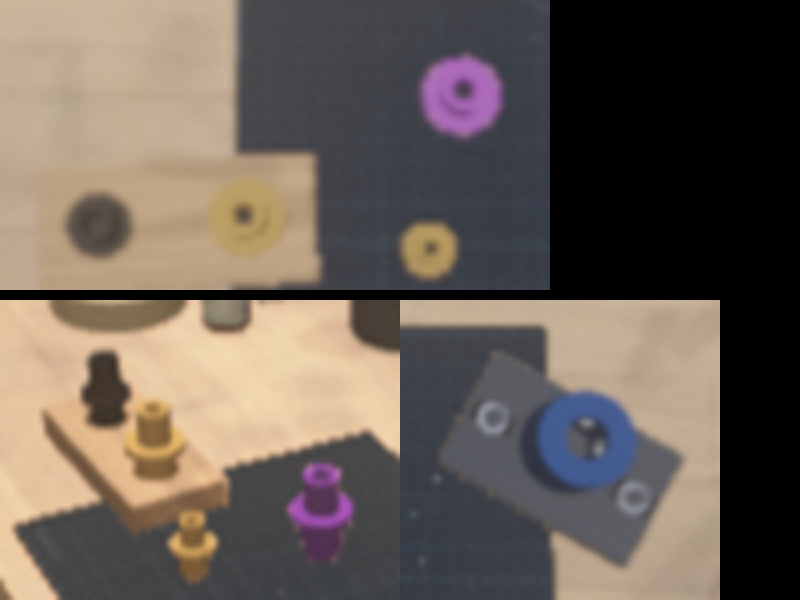

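The crop confirms it: the bronze bushing in the rack, at crop (246,217), is clearly larger than the loose bronze one at (430,250). Black is the spare and the purple one is a decoy. Next I measure by mask.

Run:
```python
from h import *
def blob(m,seed):
    n,l,s,c=cv2.connectedComponentsWithStats(m.astype(np.uint8))
    k=np.argmin([np.hypot(*(c[i]-seed)) if s[i,4]>60 else 1e9 for i in range(n)]);return l==k,s[k],c[k]
for n,sb,sk in(("top",(243,244),(406,215)),("scene",(234,226),(350,318))):
    p,d,K,D,T=cal(n);h=cv2.cvtColor(p,cv2.COLOR_RGB2HSV).astype(int)
    print(n,h[sb[1],sb[0]],h[sk[1]-9,sk[0]])
    m=(abs(h[...,0]-22)<6)&(h[...,1]>110)
    b,s,c=blob(m,sb);print("bushing",s,c,"shoulder plane",plane([c],.0385,K,D,T).round(4))
    if n=="top":
        ct=max(cv2.findContours(b.astype(np.uint8),0,1)[0],key=len);print(cv2.minEnclosingCircle(ct),plane([cv2.minEnclosingCircle(ct)[0]],.037,K,D,T).round(4))
    m=(abs(h[...,0]-112)<8)&(h[...,1]>120)
    b,s,c=blob(m,sk)
    ct,hi=cv2.findContours(b.astype(np.uint8),cv2.RETR_CCOMP,cv2.CHAIN_APPROX_NONE)
    for q,k in zip(ct,hi[0]):
        if len(q)>12:
            e=cv2.fitEllipse(q);print("block",k[3],len(q),np.round(e[0],1),np.round(e[1],1),plane([e[0]],.05,K,D,T).round(4))
```

```text
top [ 18  96 127] [110 135 147]
bushing [238 237  13  13 129] [243.94573643 243.0620155 ] shoulder plane [[0.4593 0.174  0.0385]]
((243.8235321044922, 243.05882263183594), 6.578083038330078) [[0.4594 0.1744 0.037 ]]
block -1 63 [405.8 214.7] [21.2 23. ] [[ 0.5351 -0.1995  0.05  ]]
block 0 37 [406.2 214.2] [12.3 13.1] [[ 0.5363 -0.2006  0.05  ]]
scene [ 17 139 152] [113  53 116]
bushing [226 221  15  10  82] [233.09756098 226.23170732] shoulder plane [[0.4578 0.1687 0.0385]]
block -1 76 [350.3 310.5] [20.2 31.2] [[ 0.5359 -0.2043  0.05  ]]
block 0 37 [350.6 310. ] [10.5 15.5] [[ 0.5371 -0.2034  0.05  ]]
```

Emit:
carry_out(moves="-33 -19 0 0;-34 -19 0 0;-33 -19 0 0;-34 -19 0 0;-33 -19 0 0;-34 -19 0 0;-33 -19 0 0;-34 -19 0 0;-33 -20 0 0;-34 -19 0 0", claw=60)

```text
clock: 1.35
tcp_pos: [0.4594, 0.1728, 0.1965]
ee_rot: [-0.0, 0.227, 0.974, -0.0]
force: [0.3, 0.4, -1.2]
gripper_width: 0.0598
grip_force: 0.0
```

Emit:
carry_out(moves="0 0 0 10;0 0 0 10;0 0 0 10;0 0 0 10;0 0 0 10;0 0 0 10;0 0 0 0;0 0 0 0;0 0 0 0;0 0 0 0")

```text
clock: 2.6
tcp_pos: [0.4592, 0.174, 0.1968]
ee_rot: [-0.0, 0.683, 0.73, -0.0]
force: [-0.3, 0.4, 0.4]
gripper_width: 0.0597
grip_force: 0.0
```

Run:
```python
from plant import bot, read_camera, get_calibration
import cv2,numpy as np
s=bot.get_state();print(s["tcp_pos"],s["ee_rot"],s["joint_positions"],s["force"])
c=get_calibration("wrist");p,d=read_camera("wrist")
np.savez("wrist.npz",p=p,d=d,**{k:np.array(v) for k,v in c.items()})
cv2.imwrite("pics/w1.png",p[:,:,::-1])
```

```text
[0.45915908 0.17398767 0.1967701 ] [-4.10516645e-06  6.83208005e-01  7.30223816e-01 -4.29988878e-06] [ 2.11747897e-01  2.17387254e-01 -3.41191924e-01  1.01222890e+00
  1.83945482e-06  1.71604157e+00] [-0.31009416  0.41711283  0.3965263 ]
```

View pics/w1.png

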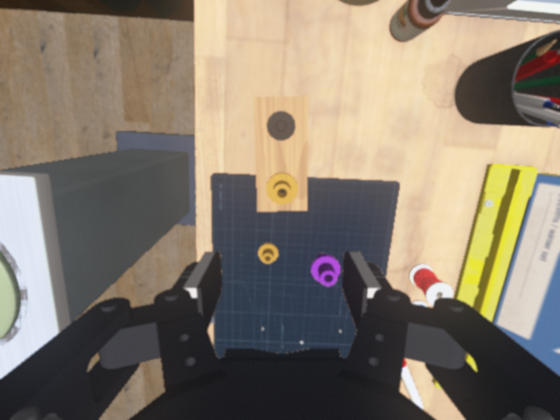

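The wrist view shows the rack bushing at (282,188), the spare at (281,125), the small bronze at (268,254) and purple at (326,270). I measure the bushing from this view.

Run:
```python
from h import *
p,d,K,D,T=cal("wrist");h=cv2.cvtColor(p,cv2.COLOR_RGB2HSV).astype(int)
print(T.round(3),h[195,273],h[188,282], h[205,262])
r=p[165:215,255:310]
m=((abs(h[...,0]-20)<7)&(h[...,1]>130)).astype(np.uint8)
n,l,s,c=cv2.connectedComponentsWithStats(m)
for i in range(1,n):
    if s[i,4]>80 and np.hypot(*(c[i]-(282,188)))<20:
        ct=max(cv2.findContours((l==i).astype(np.uint8),0,1)[0],key=len);q=cv2.minEnclosingCircle(ct);e=cv2.fitEllipse(ct)
        print(s[i],c[i],q,e)
        for z in(.037,.039):print(plane([q[0],e[0]],z,K,D,T).round(4))
        a=plane([(e[0][0]-q[1],e[0][1]),(e[0][0]+q[1],e[0][1])],.039,K,D,T);print("dia",np.linalg.norm(a[0]-a[1]))
cv2.imwrite("pics/w1c.png",cv2.resize(p[100:220,240:330,::-1],None,fx=4,fy=4,interpolation=cv2.INTER_CUBIC))
print(proj([[.459,.174,.061],[.459,.174,.039]],K,D,T))
```

```text
[[ 0.998 -0.065 -0.018  0.455]
 [ 0.067  0.96   0.272  0.242]
 [-0.001 -0.273  0.962  0.374]
 [ 0.     0.     0.     1.   ]] [ 21 151 228] [ 19 147 186] [ 17  94 230]
[267 173  30  31 718] [281.61559889 187.94707521] ((281.6610107421875, 187.96609497070312), 15.473348617553711) ((281.6129150390625, 188.04379272460938), (29.504182815551758, 30.24652862548828), 166.8917999267578)
[[0.459  0.1728 0.037 ]
 [0.459  0.1727 0.037 ]]
[[0.459  0.1732 0.039 ]
 [0.4589 0.1731 0.039 ]]
dia 0.03465477017172223
[[281.71369068 191.49635544]
 [281.72474508 187.29032633]]
```

View pics/w1c.png

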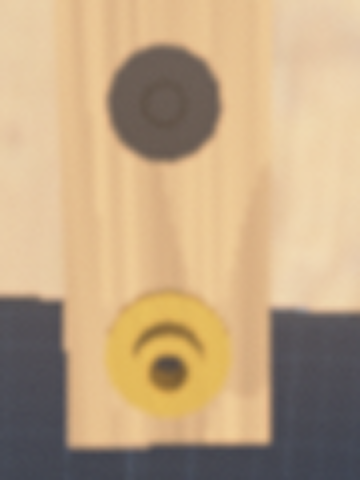

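Emit:
carry_out(moves="0 0 20 0;0 0 25 0;0 0 25 0;0 0 25 0;0 0 20 0;0 0 15 0;0 0 10 0;0 0 8 0;0 0 4 0;0 0 0 0")

```text
clock: 3.9
tcp_pos: [0.4592, 0.174, 0.0448]
ee_rot: [0.0, 0.683, 0.73, 0.0]
force: [-0.3, -0.2, 0.0]
gripper_width: 0.0598
grip_force: 0.0
```

Emit:
carry_out(moves="0 0 0 0;0 0 0 0;0 0 0 0;0 0 0 0;0 0 0 0;0 0 0 0;0 0 0 0;0 0 0 0;0 0 0 0;0 0 0 0", claw=12)

```text
clock: 5.15
tcp_pos: [0.4592, 0.174, 0.0448]
ee_rot: [0.0, 0.683, 0.73, 0.0]
force: [-0.7, 0.9, 0.3]
gripper_width: 0.0122
grip_force: 0.0
```

Opening 12.2 mm with no grip force means the boss is not between the pads, so I look.

Run:
```python
from plant import bot, read_camera, get_calibration
import cv2,numpy as np
w=np.zeros((420,800,3),np.uint8)
p,d=read_camera("wrist");c=get_calibration("wrist")
np.savez("wrist.npz",p=p,d=d,**{k:np.array(v) for k,v in c.items()})
w[:, :400]=p[:,80:480,::-1]
q,_=read_camera("scene");w[:300,400:]=cv2.resize(q[190:265,190:290,::-1],(400,300),interpolation=cv2.INTER_CUBIC)
cv2.imwrite("pics/w2.png",w);s=bot.get_state();print(s["joint_positions"],s["gripper_width"])
from h import *
K,D,T=c["K"],np.array(c["dist"]),np.array(c["T"]);print(proj([s["tcp_pos"]],np.array(K),D,T))
```

```text
[ 2.11756576e-01  3.83958662e-01 -5.49636488e-01  6.37213627e-01
 -3.24218615e-05  1.71674194e+00] 0.01166471202091947
[[281.81112449 238.30302212]]
```

View pics/w2.png

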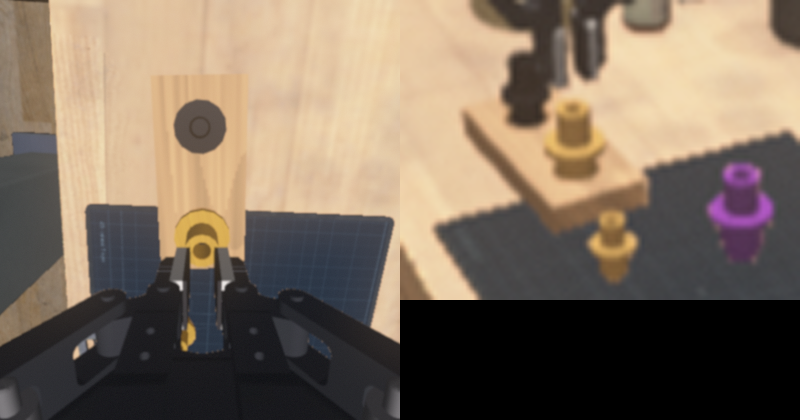

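The wrist crop shows the boss hole at (202,250) just ahead of the finger tips at about (180,252) and (225,252). In the scene crop the tips, near (558,85) and (592,75), seem to sit above the boss top at (572,105). Depth should settle it.

Run:
```python
from h import *
p,d,K,D,T=cal("wrist")
print(T.round(3))
for n,px in [("shoulder",(282,215)),("bosstop",(282,238)),("bosstop2",(274,245)),("rack",(245,200)),("spare",(280,126)),("spareshould",(280,107)),("mat",(200,260))]:
    print(n,p[px[1],px[0]],depthpts([px],d,K,D,T).round(4))
for r in range(244,300,6):
    print(r,[tuple(depthpts([(c,r)],d,K,D,T)[0].round(3)) for c in (258,262,300,304)])
```

```text
[[ 0.998 -0.064 -0.018  0.455]
 [ 0.066  0.96   0.272  0.242]
 [-0.001 -0.273  0.962  0.222]
 [ 0.     0.     0.     1.   ]]
shoulder [219 176  86] [[0.4584 0.1875 0.0395]]
bosstop [220 176  85] [[0.4588 0.1805 0.0613]]
bosstop2 [191 152  73] [[0.4546 0.1762 0.0617]]
rack [220 180 135] [[0.4329 0.1908 0.0206]]
spare [94 81 75] [[0.4536 0.241  0.0391]]
spareshould [95 83 76] [[0.453  0.2514 0.0396]]
mat [59 63 75] [[0.3973 0.1352 0.0025]]
244 [(np.float64(0.444), np.float64(0.168), np.float64(0.041)), (np.float64(0.447), np.float64(0.167), np.float64(0.039)), (np.float64(0.471), np.float64(0.169), np.float64(0.04)), (np.float64(0.474), np.float64(0.169), np.float64(0.04))]
250 [(np.float64(0.447), np.float64(0.183), np.float64(0.087)), (np.float64(0.449), np.float64(0.184), np.float64(0.087)), (np.float64(0.467), np.float64(0.184), np.float64(0.086)), (np.float64(0.469), np.float64(0.185), np.float64(0.087))]
256 [(np.float64(0.448), np.float64(0.184), np.float64(0.094)), (np.float64(0.449), np.float64(0.184), np.float64(0.094)), (np.float64(0.467), np.float64(0.185), np.float64(0.094
[... 1036 characters left out ...]
.45), np.float64(0.184), np.float64(0.122)), (np.float64(0.451), np.float64(0.182), np.float64(0.117)), (np.float64(0.466), np.float64(0.182), np.float64(0.116)), (np.float64(0.467), np.float64(0.186), np.float64(0.122))]
292 [(np.float64(0.45), np.float64(0.185), np.float64(0.127)), (np.float64(0.451), np.float64(0.179), np.float64(0.117)), (np.float64(0.466), np.float64(0.18), np.float64(0.117)), (np.float64(0.466), np.float64(0.186), np.float64(0.127))]
298 [(np.float64(0.45), np.float64(0.185), np.float64(0.131)), (np.float64(0.451), np.float64(0.177), np.float64(0.118)), (np.float64(0.466), np.float64(0.177), np.float64(0.117)), (np.float64(0.466), np.float64(0.185), np.float64(0.129))]
```

Run:
```python
from plant import read_camera
from h import *
p,d,K,D,T=cal("scene");q,dq=read_camera("scene")
# tips in scene px
for px in [(229,210),(229,208),(238,208),(238,205),(230,200),(239,198)]:
    print(px,q[px[1],px[0]],depthpts([px],dq,K,D,T).round(3))
print("tcp proj",proj([[.4592,.174,.0448],[.4592,.174,.085]],K,D,T))
diff=(np.abs(q.astype(int)-p).sum(2)>40)
for r in range(195,222): print(r,"".join("#" if x else "." for x in diff[r,215:255]), dq[r,226:242:3].round(3))
```

```text
(229, 210) [111 101  95] [[0.448 0.163 0.087]]
(229, 208) [108  98  91] [[0.449 0.165 0.091]]
(238, 208) [118 106  98] [[0.47  0.164 0.086]]
(238, 205) [106  97  91] [[0.471 0.165 0.094]]
(230, 200) [117 105  97] [[0.453 0.165 0.111]]
(239, 198) [80 71 66] [[0.475 0.168 0.109]]
tcp proj [[232.69920584 222.70257407]
 [231.84609202 207.57209843]]
195 .###############.##########............. [1.07  1.074 1.109 1.086 1.091 1.336]
196 ..#########################............. [1.069 1.076 1.327 1.09  1.091 1.329]
197 ...########################............. [1.072 1.077 1.334 1.089 1.094 1.325]
198 .......####################............. [1.079 1.081 1.324 1.093 1.093 1.322]
199 .......####################............. [1.08  1.081 1.315 1.096 1.095 1.319]
200 .......####################............. [1.081 1.082 1.316 1.099 1.093 0.   ]
201 ........###################............. [1.082 1.081 1.31  1.098 1.094 1.101]
202 ........###################............. [1.083 1.08  1.303 1.101 1.096 1.106]
203 ........###################............. [1.084 1.084 1.297 1.105 1.1   1.108]
204 ..
[... 787 characters left out ...]
1.173 1.213 1.256 1.253 1.25  1.251]
214 ........................................ [1.176 1.211 1.126 1.249 1.248 1.247]
215 ........................................ [1.176 1.204 1.12  1.124 1.244 1.245]
216 ........................................ [1.201 1.123 1.123 1.118 1.236 1.239]
217 ........................................ [1.197 1.112 1.127 1.115 1.237 1.237]
218 ........................................ [1.198 1.119 1.111 1.115 1.231 1.231]
219 ........................................ [1.201 1.118 1.113 1.11  1.225 1.222]
220 ........................................ [1.201 1.117 1.113 1.115 1.221 1.222]
221 ........................................ [1.178 1.125 1.117 1.118 1.144 1.222]
```

Both cameras put the finger tips at z ≈ 0.085 while the reported TCP z is 0.045. The reading is about 40 mm low, and x and y agree. I'll go by the cameras: reopen, descend a further 40 mm and close.

Emit:
carry_out(moves="0 0 0 0;0 0 0 0;0 0 0 0;0 0 0 0;0 0 0 0;0 0 0 0;0 0 6 0;0 0 8 0;0 0 8 0;0 0 6 0", claw=50)

```text
clock: 6.55
tcp_pos: [0.4588, 0.1739, 0.016]
ee_rot: [-0.0, 0.683, 0.73, -0.0]
force: [0.3, 0.7, 0.1]
gripper_width: 0.05
grip_force: 0.0
```

Emit:
carry_out(moves="0 0 4 0;0 0 2 0;0 0 2 0;0 0 1 0;0 0 0 0;0 0 0 0;0 0 0 0;0 0 0 0;0 0 0 0;0 0 0 0")

```text
clock: 7.8
tcp_pos: [0.4591, 0.174, 0.0078]
ee_rot: [-0.0, 0.683, 0.73, -0.0]
force: [-0.5, 0.3, -1.0]
gripper_width: 0.0502
grip_force: 0.0
```

```bash
cat > tips.py <<'E'
from plant import read_camera,get_calibration,bot
from h import *
s=bot.get_state();print(s["tcp_pos"].round(4),s["force"].round(1),s["gripper_width"],s["grip_force"])
c=get_calibration("wrist");p,d=read_camera("wrist");np.savez("wrist.npz",p=p,d=d,**{k:np.array(v) for k,v in c.items()})
K,D,T=np.array(c["K"]),np.array(c["dist"]),np.array(c["T"])
g=np.array([(u,v) for v in range(150,330,1) for u in range(200,365)]);g=g[d[g[:,1],g[:,0]]>0]
P=depthpts(g,d,K,D,T);R=P-s["tcp_pos"]
# front faces of the fingers
m=(abs(R[:,1]-.0105)<.004)&(abs(R[:,0])<.06)&(R[:,2]>.012)&(R[:,2]<.09)
for n,k in(("left",m&(R[:,0]<0)),("right",m&(R[:,0]>0))):
    Q=P[k];print(n,len(Q),"low z",np.sort(Q[:,2])[:8].round(4) if len(Q) else "", "x",Q[np.argsort(Q[:,2])[:8],0].round(3))
E
python3 tips.py
```

```text
[0.4591 0.174  0.0078] [-0.5  0.3 -1. ] 0.0501995584886191 0.0
left 1973 low z [0.0198 0.0198 0.0198 0.0198 0.0198 0.0198 0.0198 0.0198] x [0.428 0.446 0.443 0.432 0.441 0.431 0.449 0.436]
right 2261 low z [0.0198 0.0198 0.0198 0.0198 0.0198 0.0198 0.0198 0.0198] x [0.465 0.48  0.48  0.488 0.472 0.468 0.466 0.479]
```

Emit:
carry_out(moves="0 0 0 0;0 0 0 0;0 0 0 0;0 0 0 0;0 0 0 0;0 0 0 0;0 0 0 0;0 0 0 0;0 0 0 0;0 0 0 0", claw=12)

```text
clock: 9.1
tcp_pos: [0.4593, 0.174, 0.008]
ee_rot: [0.0, 0.683, 0.73, 0.0]
force: [-0.9, -0.5, 5.4]
gripper_width: 0.0175
grip_force: 58.5
```

```bash
python3 tips.py
python3 - <<'E'
from h import *
p,d,K,D,T=cal("wrist")
cv2.imwrite("pics/w3.png",cv2.resize(p[170:320,190:370,::-1],None,fx=4,fy=4,interpolation=cv2.INTER_CUBIC))
E
```

```text
[0.4593 0.174  0.008 ] [-0.9 -0.5  5.4] 0.01746774859854905 58.537516593933105
left 2538 low z [0.02   0.02   0.02   0.02   0.02   0.02   0.02   0.0201] x [0.449 0.44  0.455 0.429 0.435 0.432 0.44  0.429]
right 3055 low z [0.02 0.02 0.02 0.02 0.02 0.02 0.02 0.02] x [0.476 0.475 0.48  0.487 0.462 0.467 0.482 0.482]
```

View pics/w3.png

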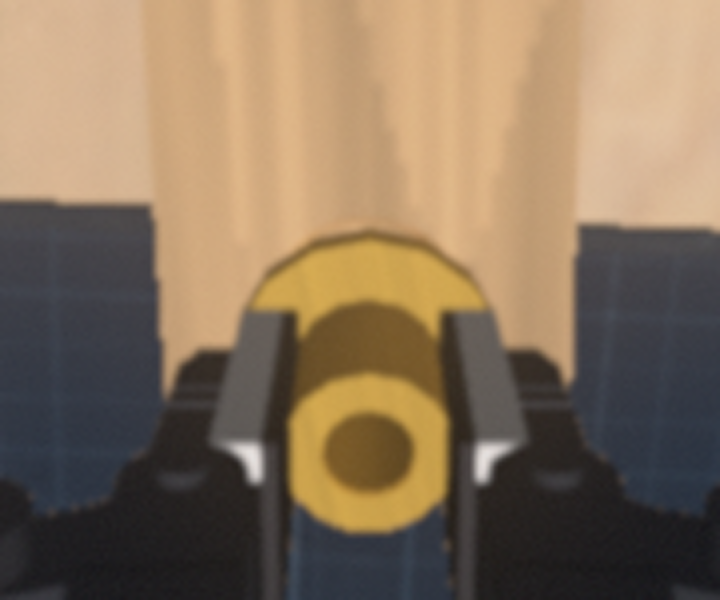

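Gripped: the boss is centred between the pads, whose tips sit at the shoulder, with the hole at crop (368,452). The reported TCP z (0.008) matches the bushing's lower end. I lift it.

Emit:
carry_out(moves="0 0 -2 0;0 0 -4 0;0 0 -6 0;0 0 -10 0;0 0 -15 0;0 0 -18 0;0 0 -18 0;0 0 -15 0;0 0 -10 0;0 0 -2 0")

```text
clock: 10.4
tcp_pos: [0.4596, 0.1741, 0.1086]
ee_rot: [0.0, 0.683, 0.73, 0.001]
force: [0.3, -0.8, -1.5]
gripper_width: 0.0177
grip_force: 58.6
```

Run:
```python
from plant import read_camera,get_calibration,bot
from h import *
s=bot.get_state();print(s["tcp_pos"].round(4),s["force"].round(1),s["gripper_width"],s["grip_force"])
x=np.array([-.067,.998]);y=np.array([.998,.067])
dl=np.array([.5365,-.2015])-s["tcp_pos"][:2];print("tool mm",dl@x*1000,dl@y*1000)
c=get_calibration("scene");p,d=read_camera("scene");K,D,T=map(np.array,(c["K"],c["dist"],c["T"]))
h=cv2.cvtColor(p,cv2.COLOR_RGB2HSV).astype(int)
m=(abs(h[...,0]-20)<7)&(h[...,1]>110)
print("expected lower/upper px",proj([s["tcp_pos"],s["tcp_pos"]+[0,0,.026],s["tcp_pos"]+[0,0,.053]],K,D,T))
n,l,st,ce=cv2.connectedComponentsWithStats(m.astype(np.uint8))
for i in range(1,n):
    if st[i,4]>20 and abs(ce[i][0]-235)<40 and abs(ce[i][1]-200)<60: print(st[i],ce[i])
```

```text
[0.4596 0.1741 0.1086] [ 0.3 -0.8 -1.5] 0.017687077239909955 58.60377073287964
tool mm -379.98695207679185 51.53787167391913
expected lower/upper px [[231.50273333 198.38249005]
 [230.92456158 188.07294982]
 [230.30952532 177.09698577]]
[224 175  16  25 228] [231.89912281 187.90350877]
[207 220  44  40 283] [235.82685512 243.60777385]
[229 229  10   4  26] [233.73076923 230.73076923]
```

The bushing is held, and its lower end lies at the TCP reading in the scene view. I carry it past the block so the wrist camera can see the bore unobstructed.

Emit:
carry_out(moves="-15 5 0 0;-35 5 0 0;-50 5 0 0;-60 5 0 0;-62 5 0 0;-62 5 0 0;-60 5 0 0;-50 5 0 0;-35 5 0 0;-16 6 0 0")

```text
clock: 11.7
tcp_pos: [0.5384, -0.2701, 0.1067]
ee_rot: [-0.0, 0.685, 0.729, -0.0]
force: [-0.1, -0.0, -1.2]
gripper_width: 0.0178
grip_force: 58.7
```

Emit:
carry_out(moves="0 0 0 0;0 0 0 0;0 0 0 0;0 0 0 0;0 0 0 0;0 0 0 0;0 0 0 0;0 0 0 0;0 0 0 0;0 0 0 0")

```text
clock: 12.95
tcp_pos: [0.5393, -0.2667, 0.1078]
ee_rot: [0.0, 0.683, 0.73, 0.0]
force: [-1.1, 0.1, -0.7]
gripper_width: 0.0178
grip_force: 58.7
```

Run:
```python
from plant import read_camera,get_calibration,bot
from h import *
s=bot.get_state();print(s["tcp_pos"].round(4),s["ee_rot"].round(4),s["force"].round(1),s["gripper_width"],s["grip_force"])
c=get_calibration("wrist");p,d=read_camera("wrist");np.savez("wrist.npz",p=p,d=d,**{k:np.array(v) for k,v in c.items()})
K,D,T=map(np.array,(c["K"],c["dist"],c["T"]))
h=cv2.cvtColor(p,cv2.COLOR_RGB2HSV).astype(int)
b=((abs(h[...,0]-112)<8)&(h[...,1]>110)).astype(np.uint8)
print(proj([[.5365,-.2015,.05]],K,D,T))
ct,hi=cv2.findContours(b,cv2.RETR_CCOMP,cv2.CHAIN_APPROX_NONE)
for q,k in zip(ct,hi[0]):
    if len(q)>25:
        e=cv2.fitEllipse(q);print(k[3],len(q),np.round(e[0],1),np.round(e[1],1),plane([e[0]],.05,K,D,T).round(4))
# depth: top-face points
v,u=np.nonzero(b);g=np.c_[u,v];g=g[d[v,u]>0];P=depthpts(g,d,K,D,T);t=P[abs(P[:,2]-.05)<.003]
print(len(t),t[:,2].mean(),cv2.minEnclosingCircle((t[:,:2]*1000).astype(np.float32)))
cv2.imwrite("pics/w4.png",p[:,:,::-1])
```

```text
[ 0.5393 -0.2667  0.1078] [0.     0.6835 0.73   0.    ] [-1.1  0.1 -0.7] 0.017829327364384143 58.67096543312073
[[283.90523376 128.24713734]]
-1 219 [283.4 128.5] [75.1 78.4] [[ 0.5361 -0.2017  0.05  ]]
0 100 [283.8 129.8] [33.9 35.2] [[ 0.5365 -0.2026  0.05  ]]
3734 0.050347732160104984 ((536.4121704101562, -202.72520446777344), 28.733415603637695)
```

View pics/w4.png

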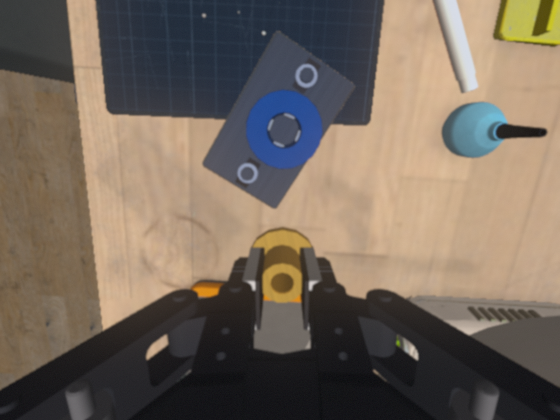

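The wrist view shows the bore at (284,130) on the blue block and the held bushing at (283,270). The bore centre is (0.5365, −0.2026), agreeing with the top view to 2 mm, the 58 mm diameter and the 50 mm height. I approach about 2 mm off centre, so the taper meets the rim lightly, and then feel.

Emit:
carry_out(moves="7 0 0 0;15 1 0 0;20 1 0 0;15 0 0 0;8 0 0 0;2 0 8 0;0 0 14 0;0 0 14 0;0 0 8 0;0 0 2 0")

```text
clock: 14.25
tcp_pos: [0.5363, -0.1997, 0.0607]
ee_rot: [-0.001, 0.684, 0.73, -0.0]
force: [0.1, 0.5, -1.6]
gripper_width: 0.0174
grip_force: 58.7
```

Emit:
carry_out(moves="0 0 0 0;0 0 0 0;0 0 1 0;0 0 1 0;0 0 1 0;0 0 1 0;0 0 1 0;0 0 1 0;0 0 1 0;0 0 0 0")

```text
clock: 15.5
tcp_pos: [0.5368, -0.1997, 0.0547]
ee_rot: [-0.0, 0.683, 0.73, -0.0]
force: [0.1, -0.5, -0.9]
gripper_width: 0.0177
grip_force: 58.7
```

Emit:
carry_out(moves="0 0 1 0;0 0 1 0;0 0 1 0;0 0 1 0;0 0 1 0;0 0 1 0;0 0 0.5 0;0 0 0.5 0;0 0 0 0;0 0 0 0")

```text
clock: 16.75
tcp_pos: [0.5369, -0.1997, 0.0478]
ee_rot: [0.0, 0.683, 0.73, 0.0]
force: [0.1, 0.5, -0.3]
gripper_width: 0.0179
grip_force: 58.7
```

It is 2 mm below the top face with no force, so it's in the bore mouth. I feel on in half-millimetre steps.

Emit:
carry_out(moves="0 0 0.5 0;0 0 0.5 0;0 0 0.5 0;0 0 0.5 0;0 0 0.5 0;0 0 0.5 0;0 0 0 0;0 0 0 0;0 0 0 0;0 0 0 0")

```text
clock: 18.0
tcp_pos: [0.5369, -0.1997, 0.0448]
ee_rot: [0.0, 0.683, 0.73, 0.0]
force: [-0.1, -0.4, -1.0]
gripper_width: 0.0178
grip_force: 58.7
```

Emit:
carry_out(moves="0 0 0.4 0;0 0 0.4 0;0 0 0.4 0;0 0 0.4 0;0 0 0.4 0;0 0 0 0;0 0 0 0;0 0 0 0;0 0 0 0;0 0 0 0")

```text
clock: 19.25
tcp_pos: [0.537, -0.1998, 0.0428]
ee_rot: [0.0, 0.683, 0.73, -0.0]
force: [-0.3, -0.9, -0.9]
gripper_width: 0.0178
grip_force: 58.7
```

Emit:
carry_out(moves="0 0 0.4 0;0 0 0.4 0;0 0 0.4 0;0 0 0.4 0;0 0 0.4 0;0 0 0 0;0 0 0 0;0 0 0 0;0 0 0 0;0 0 0 0")

```text
clock: 20.5
tcp_pos: [0.537, -0.1999, 0.0409]
ee_rot: [0.0, 0.683, 0.73, -0.0]
force: [-1.2, -4.1, 2.5]
gripper_width: 0.0179
grip_force: 58.9
```

The rim is felt: about 5 N, pushing the bushing toward −y. I centre by about 1.1 mm.

Emit:
carry_out(moves="0 0 0.4 0;0 0 0.3 0;0 0 0 0;0 0 0 0;-0.3 -0.1 0 0;-0.3 -0.1 0 0;-0.3 -0.1 0 0;-0.2 0 0 0;0 0 0 0;0 0 0 0")

```text
clock: 21.75
tcp_pos: [0.5366, -0.2004, 0.0399]
ee_rot: [-0.0, 0.683, 0.73, 0.0]
force: [-0.6, -1.8, -0.4]
gripper_width: 0.018
grip_force: 58.6
```

Emit:
carry_out(moves="-0.3 0 0 0;-0.3 0 0 0;0 0 0.5 0;0 0 0.5 0;0 0 0.5 0;0 0 0.5 0;0 0 0.5 0;0 0 0 0;0 0 0 0;0 0 0 0")

```text
clock: 23.0
tcp_pos: [0.5367, -0.2014, 0.0376]
ee_rot: [0.0, 0.683, 0.73, 0.0]
force: [-0.3, 0.8, -1.2]
gripper_width: 0.0175
grip_force: 58.6
```

Centred with no side force, at 12.4 mm depth. On into the leaves.

Emit:
carry_out(moves="0 0 0.6 0;0 0 0.6 0;0 0 0.6 0;0 0 0.6 0;0 0 0.6 0;0 0 0 0;0 0 0 0;0 0 0 0;0 0 0 0;0 0 0 0")

```text
clock: 24.25
tcp_pos: [0.5367, -0.2015, 0.0346]
ee_rot: [0.0, 0.683, 0.73, -0.0]
force: [-0.3, -0.3, -1.3]
gripper_width: 0.0175
grip_force: 58.6
```

Emit:
carry_out(moves="0 0 0.8 0;0 0 0.8 0;0 0 0.8 0;0 0 0.6 0;0 0 0 0;0 0 0 0;0 0 0 0;0 0 0 0;0 0 0 0;0 0 0 0")

```text
clock: 25.5
tcp_pos: [0.5369, -0.2017, 0.0324]
ee_rot: [0.0, 0.683, 0.73, -0.0]
force: [-2.2, -0.2, 6.9]
gripper_width: 0.018
grip_force: 59.4
```

Run:
```python
from plant import read_camera,get_calibration,bot
from h import *
s=bot.get_state();print(s["tcp_pos"].round(4),s["ee_rot"].round(4),s["force"].round(1),s["moment"].round(2))
c=get_calibration("wrist");p,d=read_camera("wrist")
q,_=read_camera("scene")
K,D,T=map(np.array,(c["K"],c["dist"],c["T"]))
for dz in(.026,.031,.053):print(dz,proj([s["tcp_pos"]+[0,.018,dz]],K,D,T).round(0))
h=cv2.cvtColor(p,cv2.COLOR_RGB2HSV)
m=(abs(h[...,0].astype(int)-20)<7)&(h[...,1]>110);v,u=np.nonzero(m[190:300,230:340]);g=np.c_[u+230,v+190];g=g[d[g[:,1],g[:,0]]>0]
P=depthpts(g,d,K,D,T);P=P[np.hypot(*(P[:,:2]-s["tcp_pos"][:2]).T)<.022];print(np.histogram(P[:,2],bins=np.arange(.03,.1,.003)))
w=np.zeros((480,800,3),np.uint8);w[:480,:400]=cv2.resize(p[180:300,232:332,::-1],(400,480),interpolation=cv2.INTER_CUBIC)
w[:400,400:]=cv2.resize(q[260:360,300:400,::-1],(400,400),interpolation=cv2.INTER_CUBIC);cv2.imwrite("pics/w5.png",w)
```

```text
[ 0.5369 -0.2017  0.0324] [ 5.000e-04  6.835e-01  7.300e-01 -1.000e-04] [-2.2 -0.2  6.9] [-0.1   0.53 -0.01]
0.026 [[284. 224.]]
0.031 [[284. 227.]]
0.053 [[285. 244.]]
(array([  0,   0,   0,   0,   0,   0,   0,   0,   0,   2, 115, 769, 102,
       125, 137, 164, 160, 170, 991,  29,  18,   4,   0]), array([0.03 , 0.033, 0.036, 0.039, 0.042, 0.045, 0.048, 0.051, 0.054,
       0.057, 0.06 , 0.063, 0.066, 0.069, 0.072, 0.075, 0.078, 0.081,
       0.084, 0.087, 0.09 , 0.093, 0.096, 0.099]))
```

View pics/w5.png

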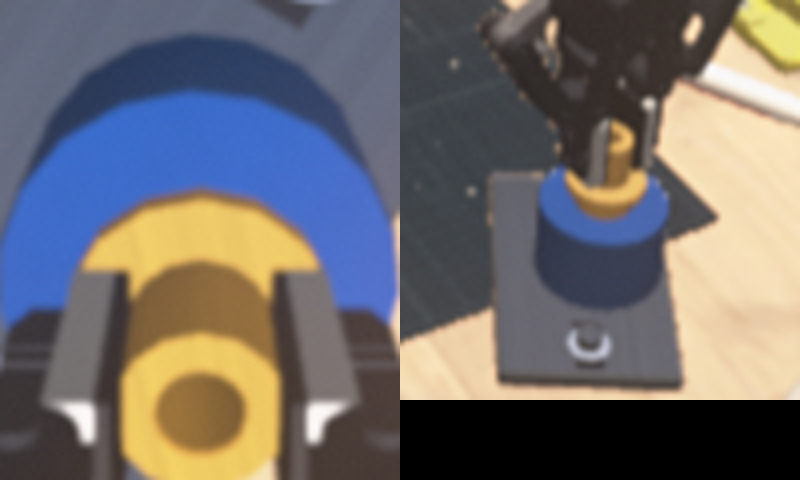

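The wrist crop shows the shoulder entering square over the blue face, about 9 mm above it by depth (shoulder top 0.0645). The 7 N is the leaves. I press on.

Emit:
carry_out(moves="0 -0.1 0.6 0;0 -0.1 0.6 0;0 0 0.6 0;0 0 0.6 0;0 0 0.6 0;0 0 0.6 0;0 0 0 0;0 0 0 0;0 0 0 0;0 0 0 0")

```text
clock: 26.85
tcp_pos: [0.5375, -0.202, 0.03]
ee_rot: [0.001, 0.683, 0.73, 0.0]
force: [-3.3, -0.1, 14.0]
gripper_width: 0.0177
grip_force: 60.1
```

Emit:
carry_out(moves="0 -0.3 0.5 0;0 -0.3 0.5 0;0 0 0.6 0;0 0 0.6 0;0 0 0.6 0;0 0 0.6 0;0 0 0 0;0 0 0 0;0 0 0 0;0 0 0 0")

```text
clock: 28.1
tcp_pos: [0.5373, -0.202, 0.026]
ee_rot: [0.001, 0.683, 0.73, 0.001]
force: [-0.6, 0.3, 8.8]
gripper_width: 0.0175
grip_force: 59.8
```

Emit:
carry_out(moves="0 0 0.4 0;0 0 0.4 0;0 0 0.4 0;0 0 0.4 0;0 0 0.4 0;0 0 0.4 0;0 0 0 0;0 0 0 0;0 0 0 0;0 0 0 0")

```text
clock: 29.35
tcp_pos: [0.5373, -0.202, 0.0239]
ee_rot: [0.001, 0.683, 0.73, 0.001]
force: [-2.2, 0.8, 11.7]
gripper_width: 0.0178
grip_force: 60.1
```

Emit:
carry_out(moves="0 -0.2 0.4 0;0 0 0.4 0;0 0 0.4 0;0 0 0.4 0;0 0 0 0;0 0 0 0;0 0 0 0;0 0 0 0;0 0 0 0;0 0 0 0")

```text
clock: 30.6
tcp_pos: [0.5374, -0.2021, 0.0239]
ee_rot: [0.002, 0.683, 0.73, 0.001]
force: [-4.9, 1.7, 22.6]
gripper_width: 0.0176
grip_force: 61.4
```

It has bottomed: z holds at 0.0239 while force rises at about 7 N/mm. The firm push follows, to about 35 N.

Emit:
carry_out(moves="0 -0.2 0.4 0;0 -0.2 0.4 0;0 0 0.4 0;0 0 0.4 0;0 0 0.2 0;0 0 0 0;0 0 0 0;0 0 0 0;0 0 0 0;0 0 0 0")

```text
clock: 31.85
tcp_pos: [0.5375, -0.2021, 0.0238]
ee_rot: [0.003, 0.683, 0.73, 0.001]
force: [-8.2, 4.9, 35.3]
gripper_width: 0.0177
grip_force: 62.7
```

```bash
cat > chk.py <<'E'
from plant import read_camera,get_calibration,bot
from h import *
s=bot.get_state();print(s["clock"],s["tcp_pos"].round(4),s["force"].round(1))
c=get_calibration("wrist");p,d=read_camera("wrist");K,D,T=map(np.array,(c["K"],c["dist"],c["T"]))
h=cv2.cvtColor(p,cv2.COLOR_RGB2HSV);H=h[...,0].astype(int)
v,u=np.nonzero((abs(H-20)<7)&(h[...,1]>110)&(d>0));P=depthpts(np.c_[u,v],d,K,D,T);R=np.hypot(P[:,0]-.5367,P[:,1]+.2022)
Q=P[(R<.017)&(R>.0115)&(P[:,2]>.045)&(P[:,2]<.064)];print("shoulder",len(Q),np.percentile(Q[:,2],[5,50,95]).round(4))
A=np.c_[Q[:,:2]-[.5367,-.2022],np.ones(len(Q))];f=np.linalg.lstsq(A,Q[:,2],rcond=None)[0];print("slope deg",np.degrees(f[:2]).round(2),"z0",f[2].round(4))
v,u=np.nonzero((abs(H-112)<8)&(h[...,1]>110)&(d>0));P=depthpts(np.c_[u,v],d,K,D,T);Q=P[(abs(P[:,2]-.05)<.005)];print("block top",np.median(Q[:,2]).round(4))
cv2.imwrite("pics/end%d.png"%(s["clock"]*10),cv2.resize(p[:,:,::-1],None,fx=1,fy=1))
E
python3 chk.py
```

```text
31.85 [ 0.5375 -0.2021  0.0238] [-8.2  4.9 35.3]
shoulder 619 [0.0534 0.0553 0.0563]
slope deg [ 0.37 -5.09] z0 0.0563
block top 0.0504
```

35 N reached. I ease off the load, open the fingers and retreat.

Emit:
carry_out(moves="0 0.2 -1 0;0 0.2 -1 0;0 0.2 -1 0;0 0 -0.5 0;0 0 0 0;0 0 0 0;0 0 0 0;0 0 0 0;0 0 0 0;0 0 0 0")

```text
clock: 33.15
tcp_pos: [0.5373, -0.202, 0.024]
ee_rot: [0.001, 0.683, 0.73, 0.001]
force: [-0.9, 0.5, 10.7]
gripper_width: 0.0176
grip_force: 60.1
```

Emit:
carry_out(moves="0 0 0 0;0 0 0 0;0 0 0 0;0 0 0 0;0 0 0 0;0 0 0 0;0 0 0 0;0 0 0 0;0 0 0 0;0 0 0 0", claw=50)

```text
clock: 34.4
tcp_pos: [0.5359, -0.2014, 0.0223]
ee_rot: [-0.0, 0.683, 0.73, -0.0]
force: [0.5, -0.2, -0.1]
gripper_width: 0.0501
grip_force: 0.0
```

Released cleanly. I retreat upward and back for a clear view.

Emit:
carry_out(moves="0 0 -3 0;0 0 -6 0;0 0 -12 0;0 0 -18 0;0 0 -20 0;0 0 -20 0;0 0 -18 0;0 0 -12 0;0 0 -5 0;0 0 0 0")

```text
clock: 35.65
tcp_pos: [0.5359, -0.2015, 0.1364]
ee_rot: [0.0, 0.683, 0.73, 0.0]
force: [-0.1, -0.2, 0.5]
gripper_width: 0.0504
grip_force: 0.0
```

Emit:
carry_out(moves="-4 0 0 0;-8 0 0 0;-10 0 0 0;-12 0 0 0;-12 0 0 0;-8 0 0 0;-4 0 0 0;0 0 0 0;0 0 0 0;0 0 0 0")

```text
clock: 36.9
tcp_pos: [0.5398, -0.259, 0.1363]
ee_rot: [-0.0, 0.683, 0.73, 0.0]
force: [0.7, 0.4, 0.4]
gripper_width: 0.05
grip_force: 0.0
```

```bash
python3 chk.py
python3 - <<'E'
from plant import read_camera
import cv2,glob,numpy as np
f=sorted(glob.glob("pics/end*.png"))[-1];a=cv2.imread(f);q,_=read_camera("scene")
w=np.zeros((500,800,3),np.uint8);w[:300,:400]=cv2.resize(a,(400,300))
w[:500,400:]=cv2.resize(q[270:370,310:390,::-1],(400,500),interpolation=cv2.INTER_CUBIC)
w[300:500,:400]=cv2.resize(q[160:260,150:350,::-1],(400,200));cv2.imwrite("pics/fin.png",w)
E
```

```text
36.9 [ 0.5398 -0.259   0.1363] [0.7 0.4 0.4]
shoulder 642 [0.0544 0.0555 0.0566]
slope deg [-0.23 -0.14] z0 0.0555
block top 0.0504
```

View pics/fin.png

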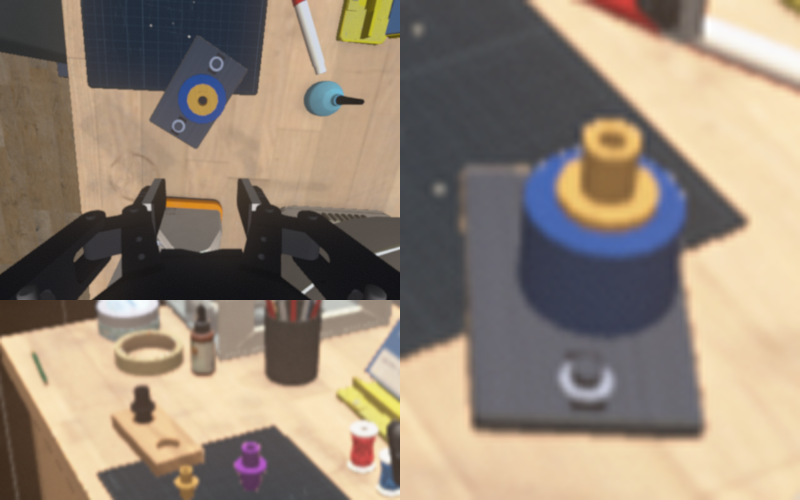

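The bushing sits in the blue block at (610,190), its shoulder 5.1 mm above the top face (nominal 5) and level to 0.3°. The spare still stands in the rack at (143,405) and everything else is in place.

```bash
python3 -c "
from plant import bot
print(bot.job_done())"
```

```text
the job is handed in; nothing more can be done
None
```

The bronze bushing is pressed home in the blue block, flush and level, after a light rim touch of about 5 N and a final 35 N push; it is released, the spare and bystanders are untouched, and the job was handed in at about 37 s.

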